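Bring the drip basket over the milk jug

ROBOT

A 7-joint arm with a two-finger parallel gripper is mounted at the origin on a cart in front of the work surface, level with it; the furniture and walls round the work are solid. World frame = base frame: x ahead of the robot, y to its left, z up, the work surface at z = 0. Lengths are in m, angles in rad, forces in N, time in s.
With the tool pointing down it reaches from about 0.425 to 1.025 m from the base axis. Payload 9.4 kg.
Tool frame: the origin (TCP) lies on the centre line of the jaws, within the pads' length; the fingertips stand tip_reach ahead of it and the grasp point (between the pads) lies 11 mm behind it (tip_reach is the distance from the TCP to the fingertips, in m); z points along the fingers, y is the direction in which the jaws open and shut (so a half turn about z gives the same grasp; the last joint's range is limited). The gripper opens to 85 mm and grips with 20 to 120 N. Pads are 22 mm wide; open, the fingers measure 114 mm over their backs; the gripper's body (76 mm by 85 mm) begins 54 mm behind the grasp point. The pads swing forward as they close: fully open they stand 13 mm farther back than shut.
Start: joints at [1.187, 0.599, -0.003, 1.599, 0.002, 0.943, -0.08], TCP at [0.219, -0.691, 0.239] pointing down, gripper open.
Joint ranges: [-2.57, 2.57], [-0.35, 1.97], [-1.29, 1.29], [0.11, 2.56], [-1.05, 4.19], [0.11, 1.86], [-2.63, 2.63]. Speed limits (rad/s): [2.22, 2.22, 3.01, 3.01, 3.14, 3.14, 3.14].

INTERFACE

Orientations are given as a 3x3 rotation matrix whose columns are the frame's x, y, z axes.
In Python, from cell import * gives the robot as it stands. The module is installed in compiled form; this text tells all that it offers.
- The arm moves only by the tool step_arm, never from a script. Its argument "commands" is a list of rows, each an object of numbers: "jaw": the finger opening in mm, from 0 to 85.4; "dx", "dy", "dz": the shift along the tool's x, y, z in mm; "yaw": the turn about the tool's z in degrees. In form: [{"jaw": .., "dx": .., "dy": .., "dz": .., "yaw": ..}, ...]. A call has 1 to 5 rows; each row shifts and turns the commanded pose from where the row before left it, along the tool's axes as they then stand; what a row does not reach is not made up. A row lasts 1/8 s, in which the tool goes at most 62.5 mm and 10.7 degrees, less where a joint would pass 70% of its speed; a pose out of reach is approached as far as the arm can. A call is refused whole if a number of a shift passes 62.5 or a number of a turn 10.7, either way. A call with a gripper value outside its range is refused whole. The fingers move at their own pace and stop on an object; "newtons" is the grip in N (left out, the last holds). Time passes only in rows, so rows that do not move let the fingers close. It gives the time, the measured TCP pose, the force and the opening at its end, in the units of the state.
- get_obs(): the state, without advancing time (a new reading comes with each control period).
- camera(name): name is "scene" or "side" or "wrist"; returns (picture, depth): 400x640x3 uint8, red, green, blue; 400x640 float32, m along the optical axis (not along the pixel's ray), 0 where there is no reading.
- camera_model(name): a dict with "intrinsics" (3x3 intrinsics, pixels), "xyz" and "orientation" of the camera in the world. Camera axes: x right, y up, looking along -z (the intrinsics and any distortion apply to the point x, -y, -z); pixel columns grow to the right and rows downward; lengths in m; the calibration is good to about 2 mm. The wrist camera is an equidistant fisheye: a pixel r from the principal point sees the ray r / f radians off the axis. A picture is of the moment at which its call begins: read the wrist's pose just before it. camera_model takes no time and is no camera call; for the wrist camera it gives the pose at the moment of the call.
- job_done(): hands the job in, once; it reports no verdict.
The state is a dict: "time": time; "joint_positions": joint angles; "qvel": joint speeds; "effort": joint torques, N m; "ee_pos": TCP position; "ee_rot": TCP orientation; "force": force on the tool from outside, world axes, zero at the start; "moment": the same for the moment, N m; "grip_width": finger opening in m.
Only numpy, scipy, OpenCV 4.12 (cv2) and the standard library are available. Lean on these libraries where they do the work, as an engineer would, in place of code of your own. Each camera call takes 0.05 s, during which the arm holds its last target.

TASK

On the warming plate, slide the smaller of the two steel jugs sideways, without lifting it, onto the middle ring, and let go of it there. Then squeeze in the lock button on the side of the drip arm's grip block and draw the arm out until the third long line on it comes level with the mouth of the sleeve, so that the basket hangs over the jug. Leave the other things alone, and finish still holding the grip block at that mark with the button squeezed in.

Things in the scene. Friction and masses are not known exactly. Their poses are not given: they have to be found in the camera images.
- station: fixed drip station: dark steel warming plate 134 (x) x 420 (y) x 18 mm on the counter, three engraved rings (90 mm across) along y, and a rear post 350 mm behind the middle ring carrying the sleeve of a telescoping arm. Origin on the counter under the middle ring; x runs from that ring back to the post (away from the robot at yaw 0), y along the row of rings to the left, z up.
- ring_middle (a point): centre of the middle ring, on the plate's top (18 mm above the counter). The other two rings lie 140 mm to the left and right of it along the station's y.
- sleeve_mouth (a point): middle of the top edge of the sleeve's open front end (the mouth), where the scale is read, 205 mm above the counter. The steel sleeve, 36 mm wide and 24 high, runs from here 180 mm back along the station's x.
- boom (a joint): how far the arm is drawn out, m, 0 to 0.16, level along the station's -x (towards the robot). Aluminium bar 24 wide, 14 mm high; black lines across its top: long ones every 45 mm, short ones half-way between, counted as they leave the sleeve. Third long line at the mouth: 0.135. It slides with a few N while the button is squeezed; else a catch stops it within 15 mm.
- head_centre (a point): centre of the arm's grip block, 36 mm along the arm, 47 high, top 230 mm above the counter; this point is 207 mm above it, on the arm's centre line. Right cheek (rubber, station -y) 19.5 mm from this point; lock button on the left cheek (+y) 25 mm from it when out, 19 when in. Grip both cheeks from above, closing along the station's y: that squeezes the button.
- basket_centre (a point): centre of the steel drip basket (69 mm across, 25 high, underside 161 mm above the counter), which hangs from the arm's front end, 60 mm in front of the grip block's centre (station -x). At the third long line it is right over the middle ring.
- lock_button (a joint): travel of the lock button in m: 0 out (locked), 0.006 fully in (free); it moves along the station's -y. Spring of about 7 N when out, 9.7 N fully in; the catch is free from 0.0035.
- head: the grip block with its lock button; origin at counter level, straight below head_centre; axes as the station's.
- small_jug_centre (a point): smaller steel milk jug, 92 mm high, on the left or right ring: point on its body's axis, 46 mm up. Body 69 mm across up to 46 mm, 57 to 60 mm wide from neck to rim. Its x points to the thin handle (to 60 mm from the axis), which faces the robot within about 0.4 rad; the spout is opposite. Push the body or grip it across the top along the jug's y, not by the handle. 0.16 to 0.35 kg.
- small_jug: the same smaller jug; origin under the middle of its whole outline, 8.5 mm from the body's axis towards the handle; axes as above.
- large_jug: the larger steel milk jug, 112 mm high, 84 mm wide, on the outer ring opposite to the smaller one; origin under the middle of its outline. It stays where it is.
- syrup_bottle: tall dark syrup bottle, 70 mm across, 302 mm high, left of the station; origin under its centre. It stays.
- squeeze_bottle: white squeeze bottle, 57 mm across, 205 mm high, left of the station; origin under its centre. It stays.
- red_mug: mug, 97 mm high, at the left of the counter; origin under its centre. It stays.
Things that resemble listed ones, but are neither listed nor needed, are in the scene too. What is shaped like the small_jug but green, orange or yellow is not meant.

How it is judged:
On the way, in this order (a step that is already met when the one before it is completed fails the run):
1. the smaller jug stands on the middle ring and is let go, the arm still in (horizontal distance between small_jug_centre and ring_middle below 0.014 m and contact force between the fingers and small_jug below 0.3 N and value of joint boom below 0.045 m), for 0.2 s.
2. the lock button is squeezed in by the fingers, the arm not yet drawn out (value of joint lock_button above 0.004 m and contact force between the fingers and head above 3 N and value of joint boom below 0.06 m), for 0.1 s.
At the end, for the whole second after the job is handed in: The arm is drawn out to the third long line (0.135 m, within 7 mm) and at rest, the fingers hold the grip block with more than 3 N and keep the lock button in by more than 4 mm of its 6 mm; the smaller jug stands upright on the plate, untouched, its axis within 14 mm of the middle ring's centre (value of joint boom between 0.128 and 0.142 m and velocity of joint boom between -0.01 and 0.01 m/s and value of joint lock_button above 0.004 m and contact force between the fingers and head above 3 N and horizontal distance between small_jug_centre and ring_middle below 0.014 m and angle between small_jug_centre's own z axis and vertical below 0.1 rad and z of small_jug_centre in the frame of station below 0.07 m and contact force between the fingers and small_jug below 0.3 N); the arm keeps its last pose, push and grip.
It fails at once if the smaller jug is lifted off the plate (z of small_jug_centre in the frame of station above 0.072 m).
It fails at once if the smaller jug is tipped (angle between small_jug_centre's own z axis and vertical above 0.3 rad).
It fails at once if the larger jug is moved (distance of large_jug from where it was at the start of the episode above 0.025 m).
It fails at once if a bottle or the mug is moved (distance of any of syrup_bottle, squeeze_bottle, red_mug from where it was at the start of the episode above 0.03 m).
It also fails if it takes over 50 s, if anything falls off the work surface, if the arm or the gripper's body presses on something with over 40 N, if the wrist force passes 120 N, or if a joint passes its speed limit or range.

## Working session

There is one attempt and no reset: what is moved stays moved. The work goes in short steps, Python scripts to look and compute and a tool call to move; the robot and the scene stay as the last step left them, time stands still between calls to the robot, and variables do not carry over. Pictures are saved under pics/ and viewed, and the job is handed in when it is done.

Besides the shell and the picture viewer there is one more tool, called after "Request:" by a JSON object that holds its "fn" and its "kwargs", one argument or row to a line. step_arm: Moves the arm, as the interface text tells. Its arguments: {"type":"object","properties":{"commands":{"type":"array","items":{"type":"object","properties":{"jaw":{"type":"number"},"dx":{"type":"number"},"dy":{"type":"number"},"dz":{"type":"number"},"yaw":{"type":"number"}}}},"newtons":{"type":"number"}},"required":["commands"]}

```bash
mkdir -p pics; python3 - <<'E'
from cell import *
import cv2,numpy as np
o=get_obs();print({k:np.round(v,3) if not isinstance(v,(dict,str)) else v for k,v in o.items()})
for n in ['scene','side','wrist']:
    m=camera_model(n);print(n,m)
    p,d=camera(n);cv2.imwrite(f'pics/{n}0.png',p[:,:,::-1]);np.save(f'{n}0_d.npy',d);np.save(f'{n}0_p.npy',p)
E
```

```text
{'time': np.float64(0.0), 'joint_positions': array([ 1.187,  0.6  , -0.003,  1.6  ,  0.002,  0.943, -0.08 ]), 'qvel': array([ 0.001, -0.001,  0.001,  0.001, -0.001,  0.   , -0.001]), 'effort': array([ 1.0000e-03, -7.7646e+01,  1.5650e+00, -2.5801e+01,  1.2000e-02,
        9.0000e-03, -0.0000e+00]), 'ee_pos': array([ 0.219, -0.691,  0.238]), 'ee_rot': array([[ 0.953,  0.302, -0.001],
       [ 0.302, -0.953,  0.001],
       [-0.   , -0.002, -1.   ]]), 'force': array([ 0.401, -0.315, -0.431]), 'moment': array([-0.022, -0.017,  0.018]), 'grip_width': np.float64(0.086)}
scene {'intrinsics': array([[413.12694992,   0.        , 326.06452053],
       [  0.        , 413.12694992, 197.43917705],
       [  0.        ,   0.        ,   1.        ]]), 'xyz': array([-0.2848607 ,  0.61363528,  1.05254006]), 'orientation': array([[-0.54058571,  0.57004979, -0.61871668],
       [-0.84116493, -0.35361479,  0.40914318],
       [ 0.01444462,  0.74161973,  0.67066499]])}
side {'intrinsics': array([[489.19169181,   0.        , 318.51295756],
       [  0.        , 489.19169181, 198.86494939],
       [  0.        ,   0.        ,   1.        ]]), 'xyz': array([ 1.02908602, -0.5981619 ,  1.50379002]), 'orientation': array([[ 0.7892553 , -0.529166  ,  0.31154359],
       [ 0.61405816,  0.67769816, -0.40454638],
       [ 0.00293967,  0.51059627,  0.85981557]])}
wrist {'intrinsics': array([[309.70691629,   0.        , 319.44345483],
       [  0.        , 309.70691629, 198.36827258],
       [  0.        ,   0.        ,   1.        ]]), 'xyz': array([ 0.29250407, -0.6667447 ,  0.37259758]), 'orientation': array([[ 0.30265135,  0.90858769,  0.2878725 ],
       [-0.95309967,  0.28908048,  0.08962975],
       [-0.00178183, -0.30149775,  0.95346522]])}
```

View pics/scene0.png

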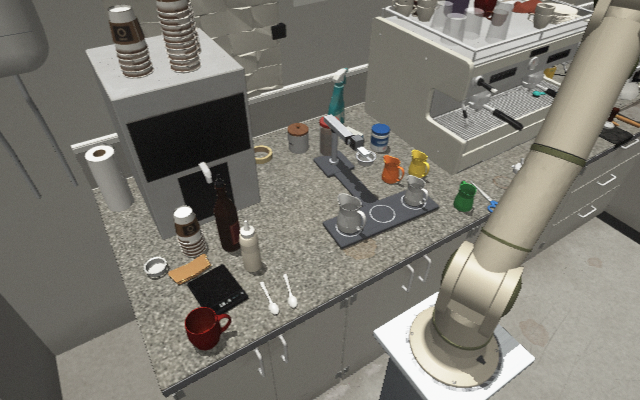

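View pics/side0.png

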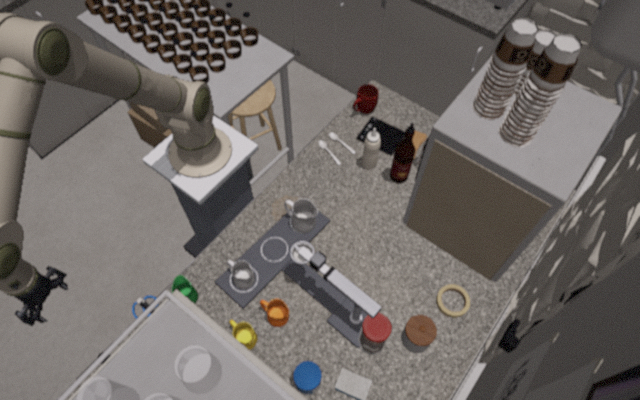

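View pics/wrist0.png

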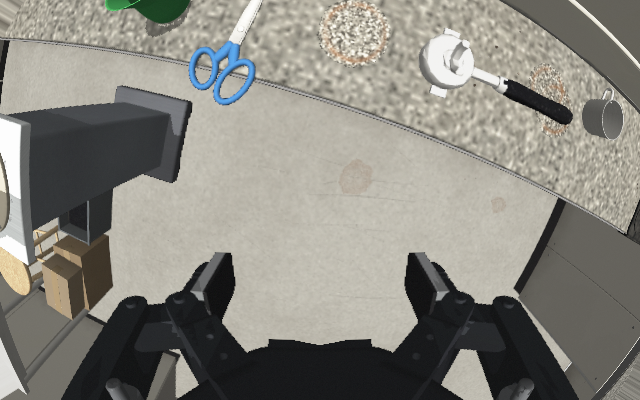

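The scene view shows the station, with the plate around (383,215), the large jug at (350,215), the small one at (415,192) and the arm at (345,140). The side view shows the small jug at (242,275). I'll enlarge both.

```bash
cat > h.py <<'E'
import numpy as np,cv2
from cell import *
def w2p(m,P):
    P=np.atleast_2d(P);c=(P-m['xyz'])@m['orientation'];K=m['intrinsics']
    return np.c_[K[0,0]*c[:,0]/-c[:,2]+K[0,2],K[1,1]*-c[:,1]/-c[:,2]+K[1,2]]
def ray(m,uv):
    uv=np.atleast_2d(uv).astype(float);K=m['intrinsics']
    d=np.c_[(uv[:,0]-K[0,2])/K[0,0],-(uv[:,1]-K[1,2])/K[1,1],-np.ones(len(uv))]
    return d@m['orientation'].T
def plane(m,uv,z):
    d=ray(m,uv);t=(z-m['xyz'][2])/d[:,2];return m['xyz']+d*t[:,None]
def cloud(m,d):
    v,u=np.mgrid[:400,:640];r=ray(m,np.c_[u.ravel(),v.ravel()]);
    P=m['xyz']+r*d.ravel()[:,None];return P.reshape(400,640,3)
E
python3 - <<'E'
from h import *
for n,(x0,y0,x1,y1) in dict(scene=(300,100,460,260),side=(190,180,400,370)).items():
    p=np.load(n+'0_p.npy')[:,:,::-1]
    c=p[y0:y1,x0:x1];s=min(800/(x1-x0),600/(y1-y0));cv2.imwrite(f'pics/{n}0_c.png',cv2.resize(c,None,fx=s,fy=s,interpolation=cv2.INTER_CUBIC));print(s)
E
```

```text
3.75
3.1578947368421053
```

View pics/scene0_c.png

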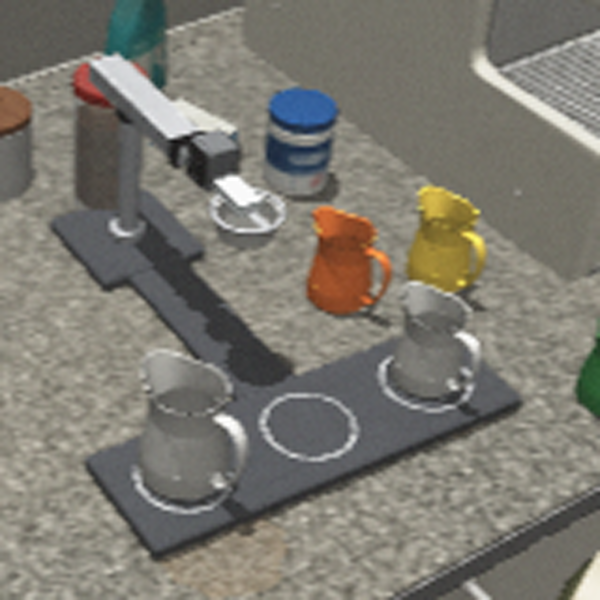

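View pics/side0_c.png

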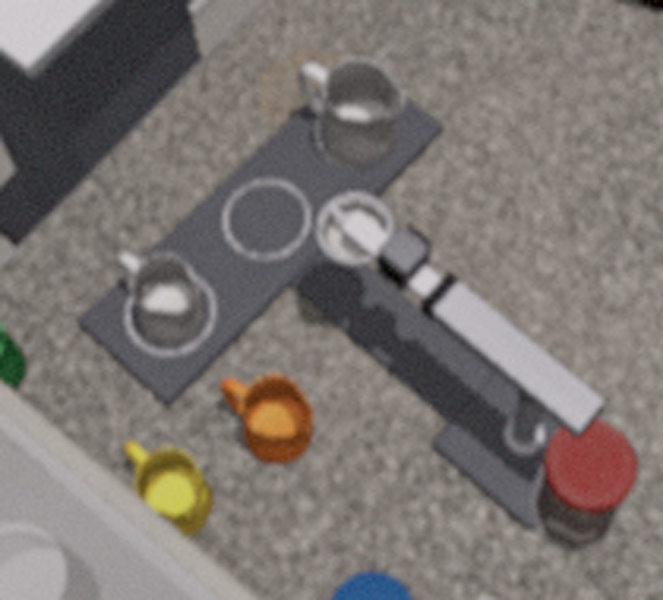

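The middle ring is at scene px (382,214) and side px (275,249). The small jug is on the right ring, and its handle faces the robot. I'll fit the rings, the plate corners, the jug rim and the head.

```bash
python3 - <<'E'
from h import *
def fitc(P):
    A=np.c_[2*P[:,:2],np.ones(len(P))];b=(P[:,:2]**2).sum(1);s=np.linalg.lstsq(A,b,rcond=None)[0];return s[:2],np.sqrt(s[2]+s[0]**2+s[1]**2)
for n,c0 in dict(scene=(382.4,213.9),side=(274.6,249.4)).items():
    m=camera_model(n);p=np.load(n+'0_p.npy');g=cv2.cvtColor(p,cv2.COLOR_RGB2GRAY).astype(float)
    v,u=np.mgrid[:400,:640];P=plane(m,np.c_[u.ravel(),v.ravel()],.018)
    c=plane(m,[c0],.018)[0]
    for it in range(3):
        r=np.hypot(*(P[:,:2]-c[:2]).T)
        sel=(r>.036)&(r<.056)&(g.ravel()>110)
        c,R=fitc(P[sel]);
    print(n,'ring',c,R,sel.sum())
    # plate mask: dark bluish
    hsv=cv2.cvtColor(p,cv2.COLOR_RGB2HSV)
    d=np.load(n+'0_d.npy');C=cloud(m,d)
    near=(np.hypot(C[...,0]-c[0],C[...,1]-c[1])<.27)&(abs(C[...,2]-.018)<.008)&(g<95)
    Q=C[near];print('plate pts',len(Q),np.median(Q[:,2]))
    rect=cv2.minAreaRect(Q[:,:2].astype(np.float32)*1000);print(rect)
    for nm,zr in dict(head=(.19,.245),).items():
        s=(np.hypot(C[...,0]-c[0],C[...,1]-c[1])<.6)&(C[...,2]>zr[0])&(C[...,2]<zr[1])
        vv,uu=np.nonzero(s&(np.hypot(u-(335 if n=='scene' else 325),v-(140 if n=='scene' else 270))<60));Q=C[vv,uu]
        (mu,sd)=Q.mean(0),np.linalg.svd(Q[:,:2]-Q[:,:2].mean(0),full_matrices=False)[2]
        print(nm,len(Q),mu,sd[0],np.median(Q[:,2]))
E
```

```text
scene ring [ 0.49313065 -0.14276625] 0.044023463751042435 116
plate pts 1564 0.017351661661375917
((590.4324340820312, -144.25621032714844), (418.3807678222656, 343.21173095703125), 86.94051361083984)
head 625 [ 0.73656942 -0.15240511  0.2069262 ] [-0.9977001   0.06778279] 0.20580903113352644
side ring [ 0.49389812 -0.14193169] 0.04453978141609011 243
plate pts 3238 0.018109606132070244
((593.3856201171875, -167.32115173339844), (443.6983947753906, 336.2771911621094), 85.54190826416016)
head 1310 [ 0.75405262 -0.16216376  0.20793767] [ 0.99764444 -0.06859723] 0.20631466549311483
```

```bash
python3 - <<'E'
from h import *
img=np.full((600,800,3),255,np.uint8)
ring=np.array([.4935,-.1424]);S=3000;ctr=np.array([.484,-.282])
def px(P): return np.c_[400-(P[:,1]-ctr[1])*S,300-(P[:,0]-ctr[0])*S].astype(int)
for n in ['scene','side']:
    m=camera_model(n);d=np.load(n+'0_d.npy');C=cloud(m,d)
    s=(np.hypot(C[...,0]-ctr[0],C[...,1]-ctr[1])<.09)&(C[...,2]>.028)
    Q=C[s];print(n,len(Q),Q.min(0),Q.max(0))
    for lo,hi,col in ((.028,.064,(255,0,0)),(.064,.1,(0,160,0)),(.1,.13,(0,0,255))):
        q=Q[(Q[:,2]>lo)&(Q[:,2]<=hi)]
        for a,b in px(q): cv2.circle(img,(a,b),3 if n=='side' else 5,col,-1 if n=='side' else 1)
    # sleeve / boom: fit edges
    v,u=np.mgrid[:400,:640]
    for lo,hi in ((.2,.212),(.222,.236)):
        s=(C[...,0]>.55)&(C[...,0]<.95)&(abs(C[...,1]+.17)<.06)&(C[...,2]>lo)&(C[...,2]<hi)
        Q=C[s];print(lo,len(Q), np.percentile(Q[:,0],[0,5,50,95,100]).round(3),np.median(Q,0).round(3))
        if len(Q)>5:
            r=cv2.minAreaRect((Q[:,:2]*1000).astype(np.float32));print(r)
for r in (.0345,.029): pass
for a in range(5): cv2.circle(img,tuple(px(ctr[None])[0]),int(.045*S),(0,0,0),1)
cv2.imwrite('pics/top.png',img)
E
```

```text
scene 513 [ 0.42345977 -0.31360211  0.02843858] [ 0.52831609 -0.24642091  0.11523829]
0.2 357 [0.614 0.632 0.778 0.885 0.901] [ 0.778 -0.156  0.206]
((756.319580078125, -156.91563415527344), (42.29175567626953, 287.5709533691406), 84.46369171142578)
0.222 84 [0.662 0.663 0.676 0.696 0.699] [ 0.676 -0.149  0.23 ]
((680.62060546875, -150.5172119140625), (43.19321060180664, 39.42137908935547), 78.40162658691406)
side 452 [ 0.42778518 -0.33951914  0.02808884] [ 0.54833143 -0.20148618  0.11873396]
0.2 971 [0.619 0.644 0.8   0.893 0.904] [ 0.8   -0.163  0.206]
((761.2621459960938, -159.8560333251953), (41.37792205810547, 284.03448486328125), 86.57814025878906)
0.222 169 [0.665 0.67  0.685 0.701 0.704] [ 0.685 -0.156  0.23 ]
((684.4331665039062, -153.38999938964844), (46.06869125366211, 37.21957778930664), 85.38098907470703)
```

View pics/top.png

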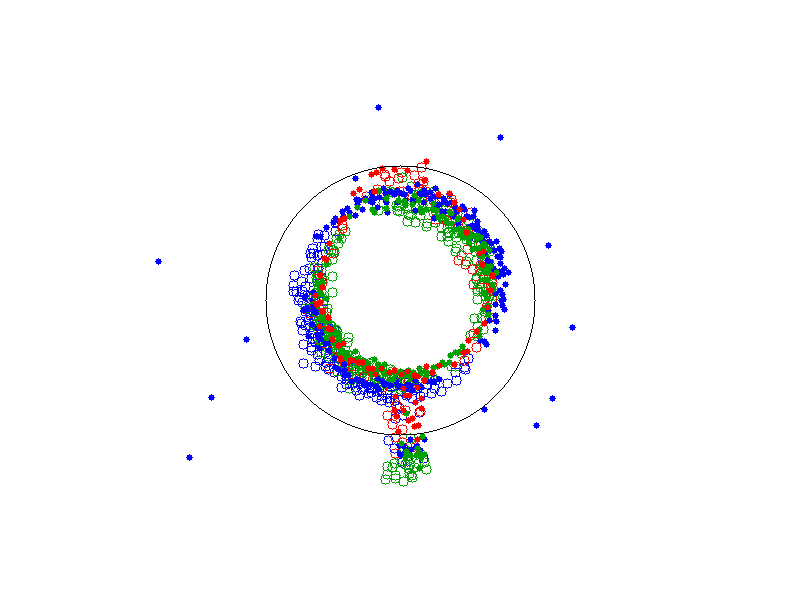

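The jug axis is at about (0.487,-0.282), with the handle along world -x. The ring is at (0.4935,-0.1424) and the head at about (0.683,-0.152). I'll check for obstacles near the approach path.

```bash
python3 - <<'E'
from h import *
for n in ['scene','side']:
    m=camera_model(n);d=np.load(n+'0_d.npy');C=cloud(m,d).reshape(-1,3)[d.ravel()>0]
    for z0 in (.12,.25,.4):
        s=(C[:,2]>z0)&(C[:,2]<1)&(C[:,1]<-.0)&(C[:,0]>.3)
        Q=C[s]
        for y0 in np.arange(-.9,0,.1):
            q=Q[(Q[:,1]>=y0)&(Q[:,1]<y0+.1)]
            if len(q)>5: print(n,z0,round(y0,1),len(q),'xmin',np.percentile(q[:,0],1).round(3))
E
```

```text
scene 0.12 -0.9 1877 xmin 0.49
scene 0.12 -0.8 1949 xmin 0.457
scene 0.12 -0.7 4519 xmin 0.435
scene 0.12 -0.6 5879 xmin 0.489
scene 0.12 -0.5 9432 xmin 0.507
scene 0.12 -0.4 2189 xmin 1.067
scene 0.12 -0.3 2018 xmin 1.17
scene 0.12 -0.2 3093 xmin 0.595
scene 0.12 -0.1 2580 xmin 0.526
scene 0.25 -0.9 1221 xmin 0.536
scene 0.25 -0.8 1437 xmin 0.539
scene 0.25 -0.7 3224 xmin 0.529
scene 0.25 -0.6 4401 xmin 0.486
scene 0.25 -0.5 6566 xmin 0.545
scene 0.25 -0.4 1385 xmin 1.08
scene 0.25 -0.3 1480 xmin 1.19
scene 0.25 -0.2 1510 xmin 1.165
scene 0.25 -0.1 1956 xmin 1.165
scene 0.4 -0.9 1037 xmin 0.536
scene 0.4 -0.8 1198 xmin 0.539
scene 0.4 -0.7 2757 xmin 0.54
scene 0.4 -0.6 3368 xmin 0.491
scene 0.4 -0.5 2971 xmin 0.543
scene 0.4 -0.4 658 xmin 1.19
scene 0.4 -0.3 789 xmin 1.19
scene 0.4 -0.2 826 xmin 1.164
scene 0.4 -0.1 1173 xmin 1.165
side 0.12 -0.8 1118 xmin 0.422
side 0.12 -0.7 4752 xmin 0.544
side 0.12 -0.6 7480 xmin 0.493
side 0.12 -0.5 891 xmin 0.556
side 0.12 -0.4 2733 xmin 1.197
side 0.12 -0.3 6775 xmin 0.903
side 0.12 -0.2 9835 xmin 0.605
side 0.12 -0.1 3589 xmin 0.552
side 0.25 -0.8 1091 xmin 0.543
side 0.25 -0.7 4737 xmin 0.545
side 0.25 -0.6 7480 xmin 0.493
side 0.25 -0.5 891 xmin 0.556
side 0.25 -0.4 2733 xmin 1.197
side 0.25 -0.3 6227 xmin 1.197
side 0.25 -0.2 7174 xmin 1.171
side 0.25 -0.1 3370 xmin 1.169
side 0.4 -0.8 1089 xmin 0.544
side 0.4 -0.7 4736 xmin 0.545
side 0.4 -0.6 7471 xmin 0.496
side 0.4 -0.5 891 xmin 0.556
side 0.4 -0.4 2733 xmin 1.197
side 0.4 -0.3 6028 xmin 1.197
side 0.4 -0.2 6650 xmin 1.171
side 0.4 -0.1 3079 xmin 1.169
```

Request:
{"fn": "step_arm", "kwargs": {
  "commands": [
    {"dx": 20,"dy": -44,"dz": -12,"jaw": 85},
    {"dx": 20,"dy": -44,"dz": -12,"jaw": 85},
    {"dx": 20,"dy": -44,"dz": -12,"jaw": 85},
    {"dx": 20,"dy": -44,"dz": -12,"jaw": 85},
    {"dx": 20,"dy": -44,"dz": -12,"jaw": 85}
  ]
}}

```text
invalid input at $.commands[0]: expected keys jaw, dx, dy, dz, yaw
```

Request:
{"fn": "step_arm", "kwargs": {
  "commands": [
    {"dx": 37,"dy": -30,"jaw": 85},
    {"dx": 37,"dy": -30,"jaw": 85},
    {"dx": 37,"dy": -30,"jaw": 85},
    {"yaw": -10.7,"jaw": 85},
    {"yaw": -10.7,"jaw": 85}
  ]
}}

```text
invalid input at $.commands[0]: expected keys jaw, dx, dy, dz, yaw
```

Request:
{"fn": "step_arm", "kwargs": {
  "commands": [
    {"yaw": -10.7,"jaw": 85},
    {"yaw": -10.7,"jaw": 85},
    {"yaw": -10.7,"jaw": 85},
    {"yaw": -10.7,"jaw": 85},
    {"yaw": -10.7,"jaw": 85}
  ]
}}

```text
invalid input at $.commands[0]: expected keys jaw, dx, dy, dz, yaw
```

Request:
{"fn": "step_arm", "kwargs": {
  "commands": [
    {"yaw": -10.7,"jaw": 85},
    {"yaw": -10.7,"jaw": 85},
    {"yaw": -10.7,"jaw": 85},
    {"yaw": -10.7,"jaw": 85},
    {"jaw": 85}
  ]
}}

```text
invalid input at $.commands[0]: expected keys jaw, dx, dy, dz, yaw
```

```bash
python3 - <<'E'
from h import *
o=get_obs();print(o['time'],o['ee_pos'].round(4),o['ee_rot'].round(3),o['joint_positions'].round(3),o['force'].round(1))
E
```

```text
0.15 [ 0.2188 -0.6908  0.2386] [[ 0.953  0.302 -0.   ]
 [ 0.302 -0.953  0.001]
 [-0.    -0.001 -1.   ]] [ 1.187  0.6   -0.003  1.6    0.002  0.943 -0.08 ] [-0.4  0.1 -0.4]
```

All keys are required in every row.

Request:
{"fn": "step_arm", "kwargs": {
  "commands": [
    {"jaw": 85,"dx": 20,"dy": -44,"dz": -12,"yaw": 0},
    {"jaw": 85,"dx": 20,"dy": -44,"dz": -12,"yaw": 0},
    {"jaw": 85,"dx": 20,"dy": -44,"dz": -12,"yaw": 0},
    {"jaw": 85,"dx": 20,"dy": -44,"dz": -12,"yaw": 0},
    {"jaw": 85,"dx": 20,"dy": -44,"dz": -12,"yaw": 0}
  ]
}}

```text
time: 0.78
ee_pos: [0.2479, -0.4495, 0.2995]
ee_rot: [[0.953, 0.302, -0.0], [0.302, -0.953, 0.0], [-0.0, -0.0, -1.0]]
force: [0.7, -0.4, 1.4]
grip_width: 0.0853
```

Request:
{"fn": "step_arm", "kwargs": {
  "commands": [
    {"jaw": 85,"dx": 37,"dy": -30,"dz": 0,"yaw": 0},
    {"jaw": 85,"dx": 37,"dy": -30,"dz": 0,"yaw": 0},
    {"jaw": 85,"dx": 37,"dy": -30,"dz": 0,"yaw": 0},
    {"jaw": 85,"dx": 0,"dy": 0,"dz": 0,"yaw": -10.7},
    {"jaw": 85,"dx": 0,"dy": 0,"dz": 0,"yaw": -10.7}
  ]
}}

```text
time: 1.4
ee_pos: [0.3269, -0.3311, 0.2993]
ee_rot: [[0.772, 0.635, -0.0], [0.635, -0.772, -0.0], [-0.0, -0.0, -1.0]]
force: [0.2, -0.6, -0.1]
grip_width: 0.0849
```

Request:
{"fn": "step_arm", "kwargs": {
  "commands": [
    {"jaw": 85,"dx": 0,"dy": 0,"dz": 0,"yaw": -10.7},
    {"jaw": 85,"dx": 0,"dy": 0,"dz": 0,"yaw": -10.7},
    {"jaw": 85,"dx": 0,"dy": 0,"dz": 0,"yaw": -10.7},
    {"jaw": 85,"dx": 0,"dy": 0,"dz": 0,"yaw": -10.7},
    {"jaw": 85,"dx": 0,"dy": 0,"dz": 0,"yaw": -10.7}
  ]
}}

```text
time: 2.02
ee_pos: [0.3263, -0.3318, 0.2992]
ee_rot: [[-0.049, 0.999, -0.0], [0.999, 0.049, 0.0], [0.0, -0.0, -1.0]]
force: [0.3, -0.4, 0.1]
grip_width: 0.0847
```

Request:
{"fn": "step_arm", "kwargs": {
  "commands": [
    {"jaw": 85,"dx": 0,"dy": 0,"dz": 0,"yaw": -10.7},
    {"jaw": 85,"dx": 0,"dy": 0,"dz": 0,"yaw": -10.7},
    {"jaw": 85,"dx": 0,"dy": 0,"dz": 0,"yaw": -10.7},
    {"jaw": 85,"dx": 0,"dy": 0,"dz": 0,"yaw": -10.7},
    {"jaw": 85,"dx": 0,"dy": 0,"dz": 0,"yaw": 0}
  ]
}}

```text
time: 2.65
ee_pos: [0.3262, -0.3319, 0.2991]
ee_rot: [[-0.709, 0.705, -0.0], [0.705, 0.709, 0.0], [0.0, 0.0, -1.0]]
force: [0.0, -0.6, -0.1]
grip_width: 0.0848
```

```bash
python3 - <<'E'
from h import *
o=get_obs();print(o['time'],o['ee_pos'].round(4),o['ee_rot'].round(3),o['joint_positions'].round(3),o['force'].round(1))
E
```

```text
2.65 [ 0.3262 -0.3319  0.2991] [[-0.709  0.705 -0.   ]
 [ 0.705  0.709  0.   ]
 [ 0.     0.    -1.   ]] [ 1.07   0.243 -0.486  2.078  0.149  0.854  1.287] [ 0.  -0.6 -0.1]
```

Request:
{"fn": "step_arm", "kwargs": {
  "commands": [
    {"jaw": 85,"dx": 0,"dy": 0,"dz": 0,"yaw": -10.7},
    {"jaw": 85,"dx": 0,"dy": 0,"dz": 0,"yaw": -10.7},
    {"jaw": 85,"dx": 0,"dy": 0,"dz": 0,"yaw": -10.7},
    {"jaw": 85,"dx": 0,"dy": 0,"dz": 0,"yaw": -10.7},
    {"jaw": 85,"dx": 0,"dy": 0,"dz": 0,"yaw": -2}
  ]
}}

```text
time: 3.28
ee_pos: [0.3263, -0.3319, 0.2992]
ee_rot: [[-1.0, 0.002, -0.0], [0.002, 1.0, 0.0], [0.0, 0.0, -1.0]]
force: [0.3, 0.2, -1.1]
grip_width: 0.0851
```

Request:
{"fn": "step_arm", "kwargs": {
  "commands": [
    {"jaw": 85,"dx": -40,"dy": 12,"dz": 0,"yaw": 0},
    {"jaw": 85,"dx": -40,"dy": 12,"dz": 0,"yaw": 0},
    {"jaw": 85,"dx": -40,"dy": 12,"dz": 0,"yaw": 0},
    {"jaw": 85,"dx": -40,"dy": 13,"dz": 0,"yaw": 0},
    {"jaw": 85,"dx": 0,"dy": 0,"dz": 0,"yaw": 0}
  ]
}}

```text
time: 3.9
ee_pos: [0.4892, -0.2807, 0.2991]
ee_rot: [[-1.0, 0.0, 0.001], [0.0, 1.0, 0.001], [-0.001, 0.001, -1.0]]
force: [0.4, -1.1, 0.5]
grip_width: 0.0849
```

```bash
python3 - <<'E'
from h import *
o=get_obs();print(o['time'],o['ee_pos'].round(4),o['ee_rot'].round(3),o['joint_positions'].round(3),o['force'].round(1))
m=camera_model('wrist');print(m)
p,d=camera('wrist');cv2.imwrite('pics/wrist1.png',p[:,:,::-1])
E
```

```text
3.9 [ 0.4892 -0.2807  0.2991] [[-1.     0.     0.001]
 [ 0.     1.     0.001]
 [-0.001  0.001 -1.   ]] [ 0.89   0.403 -0.647  1.877  0.292  0.956  1.683] [ 0.4 -1.1  0.5]
{'intrinsics': array([[309.70691629,   0.        , 319.44345483],
       [  0.        , 309.70691629, 198.36827258],
       [  0.        ,   0.        ,   1.        ]]), 'xyz': array([ 0.41262497, -0.27985139,  0.43306482]), 'orientation': array([[-4.17526679e-04, -9.53714876e-01, -3.00712089e-01],
       [ 9.99998895e-01,  3.07959294e-05, -1.48612833e-03],
       [ 1.42660341e-03, -3.00712377e-01,  9.53713810e-01]])}
```

View pics/wrist1.png

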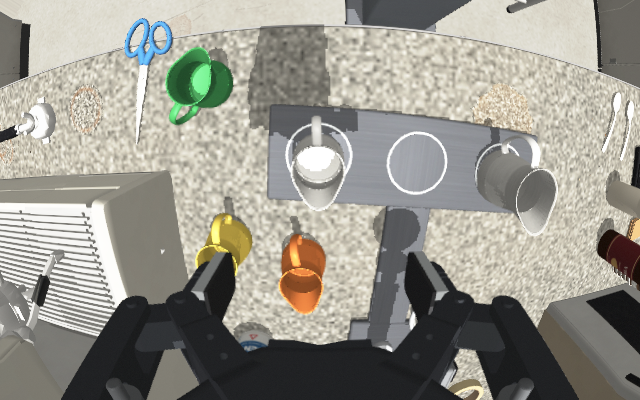

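The jug (318,165) is centred between the jaws, its handle points straight up in the picture (-x), and the middle ring is at (417,162). I'll do a quick check of these through the fisheye.

```bash
cat >> h.py <<'E'
def fray(m,uv):
    uv=np.atleast_2d(uv).astype(float);K=m['intrinsics'];q=(uv-K[:2,2])/K[0,0];th=np.hypot(*q.T);s=np.sin(th)/np.maximum(th,1e-9)
    return np.c_[q[:,0]*s,-q[:,1]*s,-np.cos(th)]@m['orientation'].T
def fplane(m,uv,z):
    d=fray(m,uv);t=(z-m['xyz'][2])/d[:,2];return m['xyz']+d*t[:,None]
def fitc(P):
    A=np.c_[2*P[:,:2],np.ones(len(P))];b=(P[:,:2]**2).sum(1);s=np.linalg.lstsq(A,b,rcond=None)[0];return s[:2],np.sqrt(s[2]+s[0]**2+s[1]**2)
E
python3 - <<'E'
from h import *
m=camera_model('wrist');p=cv2.imread('pics/wrist1.png')[:,:,::-1].copy()
g=cv2.cvtColor(p,cv2.COLOR_RGB2GRAY)
v,u=np.mgrid[:400,:640];P=fplane(m,np.c_[u.ravel(),v.ravel()],.018)
c=fplane(m,[(417,162)],.018)[0]
for i in range(3):
    r=np.hypot(*(P[:,:2]-c[:2]).T);s=(r>.038)&(r<.052)&(g.ravel()>190);c,R=fitc(P[s])
print('ring',c,R,s.sum())
corn=fplane(m,[(272,105),(268,199),(538,136)],.018);print(corn)
print('jug body L/R at z~.045', fplane(m,[(291,160),(346,160)],.04), 'rim', fplane(m,[(295,158),(344,158)],.11),'handle',fplane(m,[(317,120)],.09))
E
```

```text
ring [ 0.48899247 -0.14245642] 0.043504668989006415 562
[[ 0.41082555 -0.34345457  0.018     ]
 [ 0.54183712 -0.3533648   0.018     ]
 [ 0.43640201  0.06986542  0.018     ]]
jug body L/R at z~.045 [[ 0.48216769 -0.31710757  0.04      ]
 [ 0.48221921 -0.24617709  0.04      ]] rim [[ 0.4673522  -0.30633094  0.11      ]
 [ 0.46737544 -0.25449629  0.11      ]] handle [[ 0.42828289 -0.28312695  0.09      ]]
```

Request:
{"fn": "step_arm", "kwargs": {
  "commands": [
    {"jaw": 85,"dx": 2,"dy": -1,"dz": 48,"yaw": 0},
    {"jaw": 85,"dx": 0,"dy": 0,"dz": 48,"yaw": 0},
    {"jaw": 85,"dx": 0,"dy": 0,"dz": 48,"yaw": 0},
    {"jaw": 85,"dx": 0,"dy": 0,"dz": 38,"yaw": 0},
    {"jaw": 85,"dx": 0,"dy": 0,"dz": 0,"yaw": 0}
  ]
}}

```text
time: 4.58
ee_pos: [0.4819, -0.2837, 0.1153]
ee_rot: [[-1.0, 0.002, -0.005], [0.002, 1.0, 0.002], [0.005, 0.002, -1.0]]
force: [0.1, 0.4, 0.2]
grip_width: 0.0852
```

```bash
python3 - <<'E'
from h import *
m=camera_model('wrist')
p,d=camera('wrist');cv2.imwrite('pics/wrist2.png',p[:,:,::-1])
p,d=camera('side');cv2.imwrite('pics/side2.png',cv2.resize(p[180:370,190:400,::-1],None,fx=3,fy=3))
E
```

```text
(no output)
```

View pics/wrist2.png

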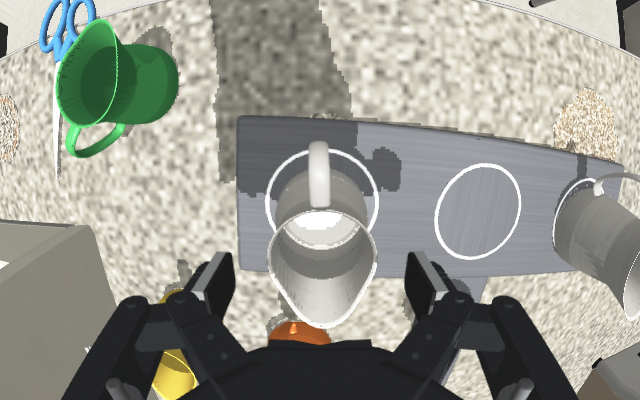

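View pics/side2.png

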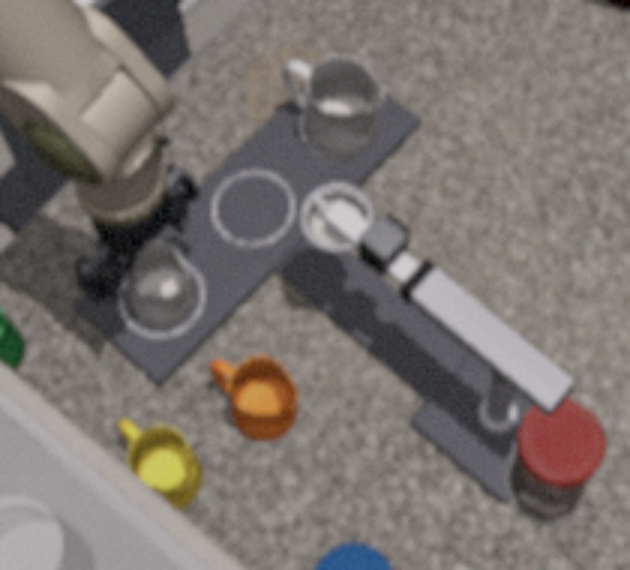

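The jug is centred between the fingers (rim 268–377 px, fingers 233 and 407). I'll finish the descent.

Request:
{"fn": "step_arm", "kwargs": {
  "commands": [
    {"jaw": 85,"dx": -1,"dy": 1,"dz": 18,"yaw": 0},
    {"jaw": 85,"dx": 0,"dy": 0,"dz": 18,"yaw": 0},
    {"jaw": 85,"dx": 0,"dy": 0,"dz": 0,"yaw": 0}
  ]
}}

```text
time: 5.05
ee_pos: [0.4846, -0.2824, 0.08]
ee_rot: [[-1.0, -0.001, -0.002], [-0.001, 1.0, 0.001], [0.002, 0.001, -1.0]]
force: [0.0, 0.2, 0.4]
grip_width: 0.0849
```

Request:
{"fn": "step_arm", "kwargs": {
  "commands": [
    {"jaw": 50,"dx": 0,"dy": 0,"dz": 0,"yaw": 0},
    {"jaw": 50,"dx": 0,"dy": 0,"dz": 0,"yaw": 0},
    {"jaw": 50,"dx": 0,"dy": 0,"dz": 0,"yaw": 0},
    {"jaw": 50,"dx": 0,"dy": 0,"dz": 0,"yaw": 0}
  ],
  "newtons": 20
}}

```text
time: 5.55
ee_pos: [0.4857, -0.2826, 0.0818]
ee_rot: [[-1.0, -0.001, 0.001], [-0.001, 1.0, -0.0], [-0.001, -0.0, -1.0]]
force: [0.3, 1.4, 5.7]
grip_width: 0.0576
```

Request:
{"fn": "step_arm", "kwargs": {
  "commands": [
    {"jaw": 50,"dx": 0,"dy": 8,"dz": -1,"yaw": 0},
    {"jaw": 50,"dx": -1,"dy": 15,"dz": 0,"yaw": 0},
    {"jaw": 50,"dx": -1,"dy": 20,"dz": 0,"yaw": 0},
    {"jaw": 50,"dx": -1,"dy": 20,"dz": 0,"yaw": 0},
    {"jaw": 50,"dx": -1,"dy": 20,"dz": 0,"yaw": 0}
  ]
}}

```text
time: 6.18
ee_pos: [0.489, -0.1978, 0.082]
ee_rot: [[-1.0, -0.002, -0.001], [-0.002, 1.0, 0.001], [0.001, 0.001, -1.0]]
force: [0.7, -0.8, -4.0]
grip_width: 0.0574
```

Request:
{"fn": "step_arm", "kwargs": {
  "commands": [
    {"jaw": 50,"dx": -1,"dy": 20,"dz": 0,"yaw": 0},
    {"jaw": 50,"dx": -1,"dy": 19,"dz": 0,"yaw": 0},
    {"jaw": 50,"dx": -1,"dy": 12,"dz": 0,"yaw": 0},
    {"jaw": 50,"dx": 0,"dy": 6,"dz": 0,"yaw": 0},
    {"jaw": 50,"dx": 0,"dy": 0,"dz": 0,"yaw": 0}
  ]
}}

```text
time: 6.8
ee_pos: [0.4921, -0.1425, 0.0822]
ee_rot: [[-1.0, -0.002, -0.0], [-0.002, 1.0, -0.0], [0.0, -0.0, -1.0]]
force: [-0.5, -0.1, -2.7]
grip_width: 0.0575
```

```bash
python3 - <<'E'
from h import *
m=camera_model('wrist');np.savez('w3.npz',**m)
p,d=camera('wrist');cv2.imwrite('pics/wrist3.png',p[:,:,::-1])
p,d=camera('side');cv2.imwrite('pics/side3f.png',p[:,:,::-1]);np.save('side3_d.npy',d);cv2.imwrite('pics/side3.png',cv2.resize(p[180:370,190:400,::-1],None,fx=3,fy=3))
p,d=camera('scene');cv2.imwrite('pics/scene3.png',cv2.resize(p[100:260,300:460,::-1],None,fx=3.7,fy=3.7))
E
```

```text
(no output)
```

View pics/wrist3.png

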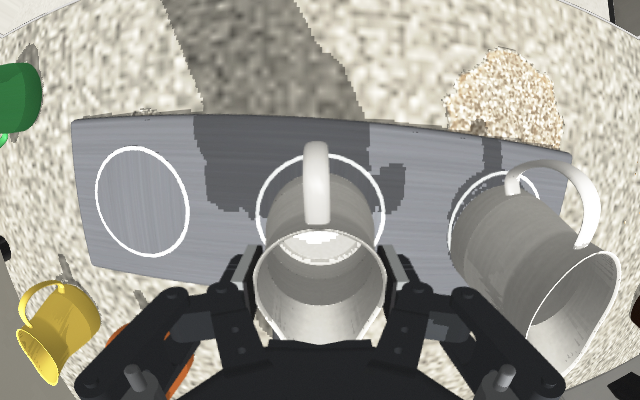

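View pics/side3.png

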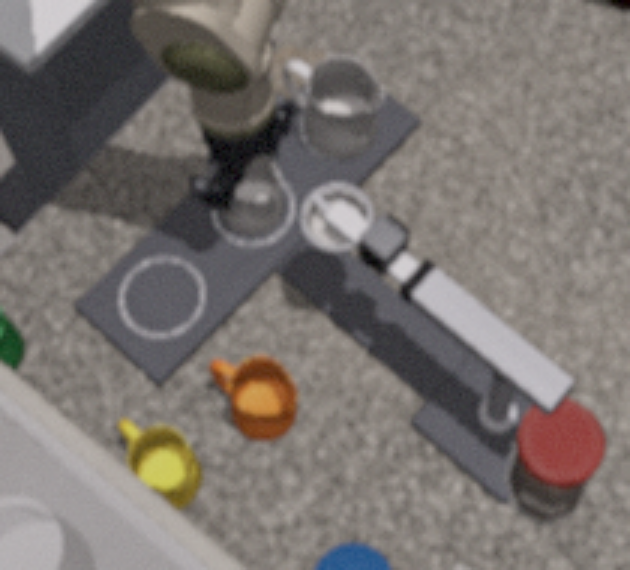

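View pics/scene3.png

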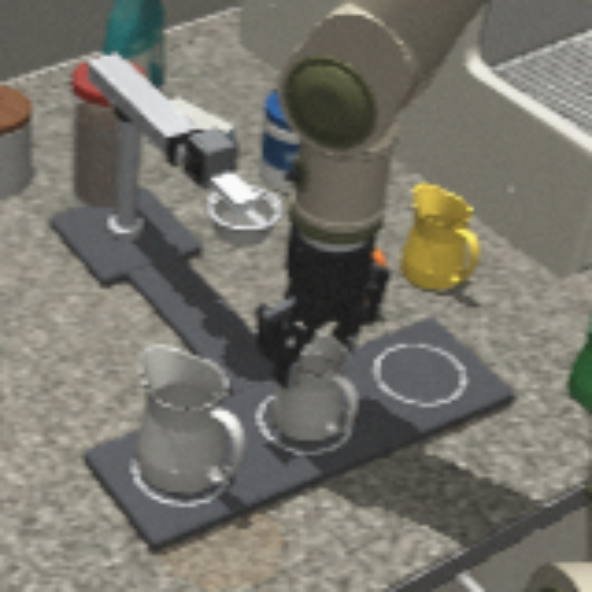

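The jug sits on the middle ring in all three views (wrist: body 266–372, ring 256–385). I'll ease down 1 mm, open the jaws and rise.

Request:
{"fn": "step_arm", "kwargs": {
  "commands": [
    {"jaw": 50,"dx": 0,"dy": 0,"dz": 1,"yaw": 0},
    {"jaw": 85,"dx": 0,"dy": 0,"dz": 0,"yaw": 0},
    {"jaw": 85,"dx": 0,"dy": 0,"dz": 0,"yaw": 0},
    {"jaw": 85,"dx": 0,"dy": 0,"dz": 0,"yaw": 0},
    {"jaw": 85,"dx": 0,"dy": 0,"dz": 0,"yaw": 0}
  ]
}}

```text
time: 7.58
ee_pos: [0.4922, -0.1427, 0.0812]
ee_rot: [[-1.0, -0.001, -0.0], [-0.001, 1.0, 0.0], [0.0, 0.0, -1.0]]
force: [0.2, -0.7, -0.1]
grip_width: 0.085
```

Request:
{"fn": "step_arm", "kwargs": {
  "commands": [
    {"jaw": 85,"dx": 0,"dy": 0,"dz": -15,"yaw": 0},
    {"jaw": 85,"dx": 0,"dy": 0,"dz": -40,"yaw": 0},
    {"jaw": 85,"dx": 10,"dy": 0,"dz": -55,"yaw": 0},
    {"jaw": 85,"dx": 10,"dy": 0,"dz": -55,"yaw": 0},
    {"jaw": 85,"dx": 10,"dy": 0,"dz": -55,"yaw": 0}
  ]
}}

```text
time: 8.2
ee_pos: [0.4614, -0.1422, 0.3039]
ee_rot: [[-1.0, -0.002, 0.0], [-0.002, 1.0, 0.0], [-0.0, 0.0, -1.0]]
force: [-0.1, -0.7, 0.3]
grip_width: 0.0852
```

```bash
python3 - <<'E'
from h import *
m=camera_model('wrist')
p,d=camera('wrist');cv2.imwrite('pics/wrist4.png',p[:,:,::-1]);np.savez('w4.npz',**m)
ring=np.array([.492,-.1424]);S=3000
img=np.full((600,800,3),255,np.uint8)
def px(P): return np.c_[400-(P[:,1]-ring[1])*S,300-(P[:,0]-ring[0])*S].astype(int)
for n in ['scene','side']:
    m=camera_model(n);p,d=camera(n);np.save(n+'4_p.npy',p);np.save(n+'4_d.npy',d);C=cloud(m,d)
    Q=C[(np.hypot(C[...,0]-ring[0],C[...,1]-ring[1])<.08)&(C[...,2]>.028)&(C[...,2]<.12)]
    for lo,hi,col in ((.028,.064,(255,0,0)),(.064,.1,(0,160,0)),(.1,.13,(0,0,255))):
        for a,b in px(Q[(Q[:,2]>lo)&(Q[:,2]<=hi)]): cv2.circle(img,(a,b),3 if n=='side' else 5,col,-1 if n=='side' else 1)
    cv2.imwrite(f'pics/{n}4.png',p[:,:,::-1])
cv2.circle(img,(400,300),135,(0,0,0),1);cv2.imwrite('pics/top4.png',img)
E
```

```text
(no output)
```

View pics/wrist4.png

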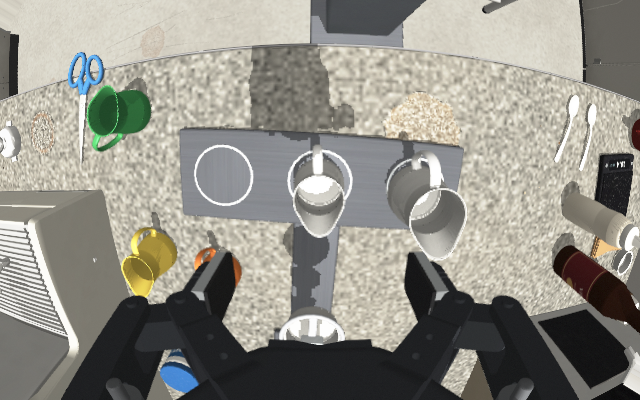

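View pics/top4.png

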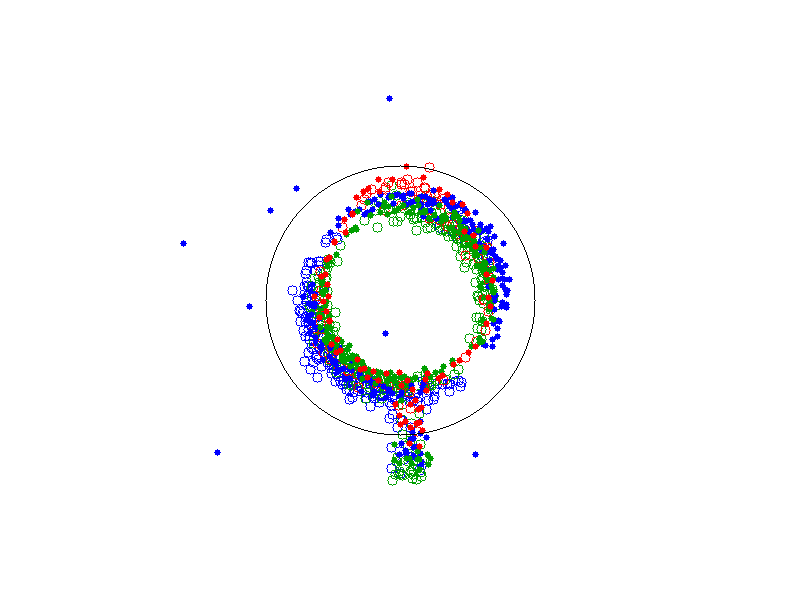

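The jug is about 2 mm from the ring centre. Next I'll move above the grip block and turn to the station's yaw (about -0.062).

Request:
{"fn": "step_arm", "kwargs": {
  "commands": [
    {"jaw": 85,"dx": 0,"dy": 0,"dz": -10,"yaw": 3.5},
    {"jaw": 85,"dx": -56,"dy": 1,"dz": 0,"yaw": 0},
    {"jaw": 85,"dx": -56,"dy": 1,"dz": 0,"yaw": 0},
    {"jaw": 85,"dx": -56,"dy": 0,"dz": 0,"yaw": 0},
    {"jaw": 85,"dx": -56,"dy": 0,"dz": 0,"yaw": 0}
  ]
}}

```text
time: 8.98
ee_pos: [0.6872, -0.154, 0.3102]
ee_rot: [[-0.998, 0.059, -0.002], [0.059, 0.998, 0.0], [0.002, 0.0, -1.0]]
force: [-0.1, -0.3, 0.4]
grip_width: 0.0848
```

Request:
{"fn": "step_arm", "kwargs": {
  "commands": [
    {"jaw": 85,"dx": 0,"dy": 0,"dz": 0,"yaw": 0},
    {"jaw": 85,"dx": 0,"dy": 0,"dz": 0,"yaw": 0}
  ]
}}

```text
time: 9.22
ee_pos: [0.6851, -0.1536, 0.31]
ee_rot: [[-0.998, 0.059, -0.003], [0.059, 0.998, 0.001], [0.003, 0.001, -1.0]]
force: [-1.2, 0.2, -0.1]
grip_width: 0.0851
```

```bash
python3 - <<'E'
from h import *
o=get_obs();print(o['time'],o['ee_pos'],o['ee_rot'].round(3))
m=camera_model('wrist');np.savez('w5.npz',**m)
p,d=camera('wrist');cv2.imwrite('pics/wrist5.png',p[:,:,::-1]);np.save('w5_d.npy',d)
E
```

```text
9.225 [ 0.68512002 -0.1535701   0.30999648] [[-0.998  0.059 -0.003]
 [ 0.059  0.998  0.001]
 [ 0.003  0.001 -1.   ]]
```

View pics/wrist5.png

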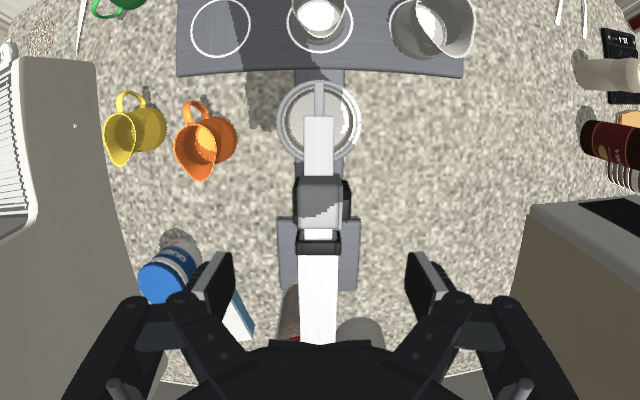

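The wrist view shows the grip block's top at about (297–344, 178–228) and the lock button on its right side at 343–351. The sleeve mouth is near row 232–250. I'll zoom in and project.

```bash
python3 - <<'E'
from h import *
m=dict(np.load('w5.npz'));p=cv2.imread('pics/wrist5.png')
cv2.imwrite('pics/wrist5c.png',cv2.resize(p[165:265,270:370],None,fx=6,fy=6,interpolation=cv2.INTER_CUBIC))
print(fplane(m,[(297,178),(344,178),(300,228),(341,228)],.23).round(4))
E
```

```text
[[ 0.6596 -0.167   0.23  ]
 [ 0.6615 -0.1335  0.23  ]
 [ 0.6981 -0.1678  0.23  ]
 [ 0.6999 -0.1371  0.23  ]]
```

View pics/wrist5c.png

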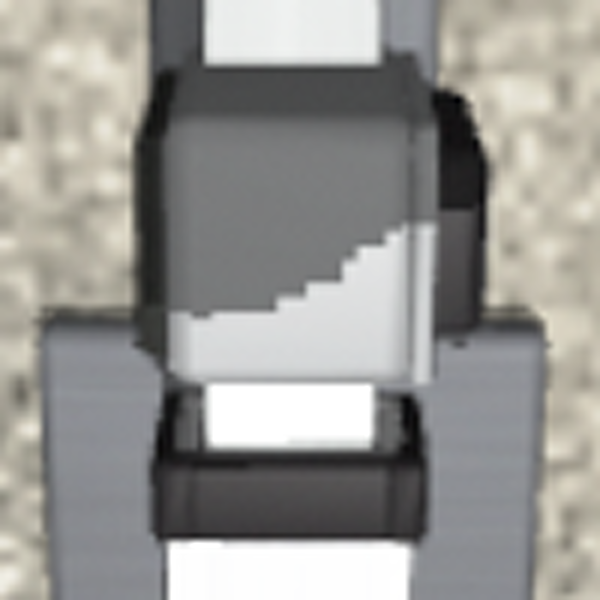

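```bash
python3 - <<'E'
from h import *
m=dict(np.load('w5.npz'));
print(fplane(m,[(318.3,184),(318.3,206),(318.3,228)],.23).round(4), fplane(m,[(318.3,172),(318.3,236)],.214).round(4))
print('sleeve mouth edge, top z .205',fplane(m,[(319,(540/6+165)),(319,(455/6+165))],.205).round(4))
h=np.array([.6825,-.1525]);r=np.array([.492,-.1424]);print((h-r),np.hypot(*(h-r)))
E
```

```text
[[ 0.6649 -0.1521  0.23  ]
 [ 0.6815 -0.1531  0.23  ]
 [ 0.6988 -0.1541  0.23  ]] [[ 0.6596 -0.1518  0.214 ]
 [ 0.7126 -0.155   0.214 ]]
sleeve mouth edge, top z .205 [[ 0.7348 -0.1557  0.205 ]
 [ 0.7212 -0.1549  0.205 ]]
[ 0.1905 -0.0101] 0.19076755489338326
```

The head centre is about (0.682,-0.153). I'll shift dx +3, descend 112 mm around the block, and stop before closing.

Request:
{"fn": "step_arm", "kwargs": {
  "commands": [
    {"jaw": 85,"dx": 3,"dy": 0,"dz": 30,"yaw": 0},
    {"jaw": 85,"dx": 0,"dy": 0,"dz": 30,"yaw": 0},
    {"jaw": 85,"dx": 0,"dy": 0,"dz": 30,"yaw": 0},
    {"jaw": 85,"dx": 0,"dy": 0,"dz": 22,"yaw": 0},
    {"jaw": 85,"dx": 0,"dy": 0,"dz": 0,"yaw": 0}
  ]
}}

```text
time: 9.9
ee_pos: [0.681, -0.1543, 0.1983]
ee_rot: [[-0.998, 0.06, -0.003], [0.06, 0.998, -0.0], [0.003, -0.0, -1.0]]
force: [0.7, 0.3, -0.3]
grip_width: 0.085
```

```bash
python3 - <<'E'
from h import *
o=get_obs();print(o['time'],o['ee_pos'],o['force'])
m=camera_model('wrist');np.savez('w6.npz',**m)
p,d=camera('wrist');cv2.imwrite('pics/wrist6.png',p[:,:,::-1])
E
```

```text
9.9 [ 0.68100847 -0.15425535  0.19826029] [ 0.65830121  0.26767834 -0.2562202 ]
```

View pics/wrist6.png

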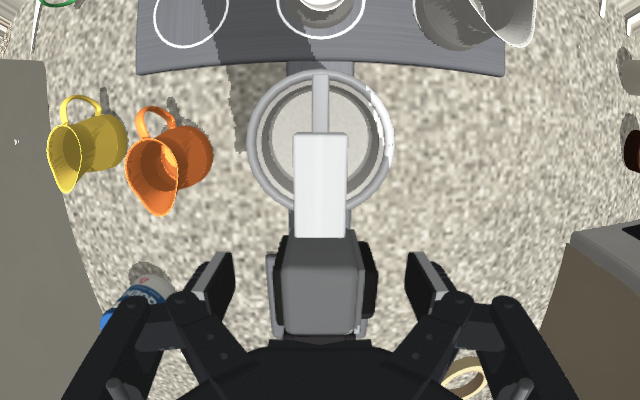

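The block (277–362) is centred between the pads (233 and 407), with the button on the right. Closing.

Request:
{"fn": "step_arm", "kwargs": {
  "commands": [
    {"jaw": 30,"dx": 0,"dy": 0,"dz": 0,"yaw": 0},
    {"jaw": 30,"dx": 0,"dy": 0,"dz": 0,"yaw": 0},
    {"jaw": 30,"dx": 0,"dy": 0,"dz": 0,"yaw": 0},
    {"jaw": 30,"dx": 0,"dy": 0,"dz": 0,"yaw": 0},
    {"jaw": 30,"dx": 0,"dy": 0,"dz": 0,"yaw": 0}
  ],
  "newtons": 40
}}

```text
time: 10.58
ee_pos: [0.6838, -0.1556, 0.2013]
ee_rot: [[-0.998, 0.062, 0.003], [0.062, 0.998, -0.002], [-0.003, -0.002, -1.0]]
force: [-0.5, -4.7, 9.8]
grip_width: 0.0358
```

```bash
python3 - <<'E'
from h import *
o=get_obs();print(o['time'],o['ee_pos'],o['force'],o['grip_width'])
p,d=camera('wrist');cv2.imwrite('pics/wrist7.png',p[:,:,::-1])
E
```

```text
10.575 [ 0.68384856 -0.15558568  0.20127052] [-0.50890186 -4.68306921  9.77134645] 0.03583106307091117
```

View pics/wrist7.png

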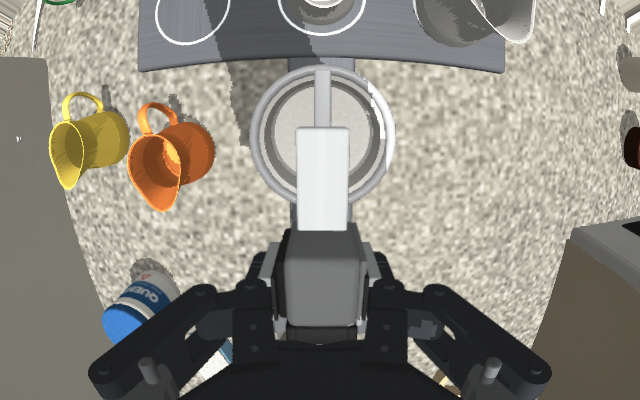

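The grip closed to 35.8 mm, which is less than 38.5 mm, so the button is in. I'll ease the side loads and draw out gently.

Request:
{"fn": "step_arm", "kwargs": {
  "commands": [
    {"jaw": 30,"dx": 0,"dy": -1,"dz": -2,"yaw": 0},
    {"jaw": 30,"dx": 0,"dy": 0,"dz": 0,"yaw": 0},
    {"jaw": 30,"dx": 4,"dy": 0,"dz": 0,"yaw": 0},
    {"jaw": 30,"dx": 8,"dy": 0,"dz": 0,"yaw": 0},
    {"jaw": 30,"dx": 8,"dy": 0,"dz": 0,"yaw": 0}
  ]
}}

```text
time: 11.25
ee_pos: [0.6628, -0.1543, 0.2013]
ee_rot: [[-0.998, 0.06, 0.001], [0.06, 0.998, -0.001], [-0.001, -0.001, -1.0]]
force: [1.9, -4.9, -1.3]
grip_width: 0.0363
```

It has moved 21 mm, past the catch's 15 mm, with a force of about 2 N, so it slides freely. Continuing.

Request:
{"fn": "step_arm", "kwargs": {
  "commands": [
    {"jaw": 30,"dx": 11,"dy": -1,"dz": 0,"yaw": 0},
    {"jaw": 30,"dx": 11,"dy": 0,"dz": 0,"yaw": 0},
    {"jaw": 30,"dx": 11,"dy": 0,"dz": 0,"yaw": 0},
    {"jaw": 30,"dx": 11,"dy": 0,"dz": 0,"yaw": 0},
    {"jaw": 30,"dx": 11,"dy": 0,"dz": 0,"yaw": 0}
  ]
}}

```text
time: 11.88
ee_pos: [0.6073, -0.1507, 0.2013]
ee_rot: [[-0.998, 0.059, 0.0], [0.059, 0.998, 0.001], [-0.0, 0.001, -1.0]]
force: [2.4, 0.5, -2.4]
grip_width: 0.0362
```

Request:
{"fn": "step_arm", "kwargs": {
  "commands": [
    {"jaw": 30,"dx": 11,"dy": 0,"dz": 0,"yaw": 0},
    {"jaw": 30,"dx": 11,"dy": 0,"dz": 0,"yaw": 0},
    {"jaw": 30,"dx": 11,"dy": 0,"dz": 0,"yaw": 0},
    {"jaw": 30,"dx": 10,"dy": 0,"dz": 0,"yaw": 0},
    {"jaw": 30,"dx": 0,"dy": 0,"dz": 0,"yaw": 0}
  ]
}}

```text
time: 12.5
ee_pos: [0.5634, -0.1479, 0.2013]
ee_rot: [[-0.998, 0.059, -0.002], [0.059, 0.998, 0.001], [0.002, 0.001, -1.0]]
force: [-1.1, 5.0, -0.1]
grip_width: 0.0362
```

```bash
python3 - <<'E'
from h import *
o=get_obs();print(o['time'],o['ee_pos'],o['force'],o['grip_width'])
for n in ('wrist','side','scene'):
    p,d=camera(n);cv2.imwrite(f'pics/{n}8f.png',p[:,:,::-1])
    if n=='side':p=cv2.resize(p[180:370,190:400],None,fx=3,fy=3,interpolation=cv2.INTER_CUBIC)
    if n=='scene':p=cv2.resize(p[100:260,300:460],None,fx=3.7,fy=3.7,interpolation=cv2.INTER_CUBIC)
    cv2.imwrite(f'pics/{n}8.png',p[:,:,::-1])
E
```

```text
12.5 [ 0.56341253 -0.14792571  0.20130221] [-1.11819454  5.02794168 -0.11230936] 0.03622938590084369
```

View pics/side8.png

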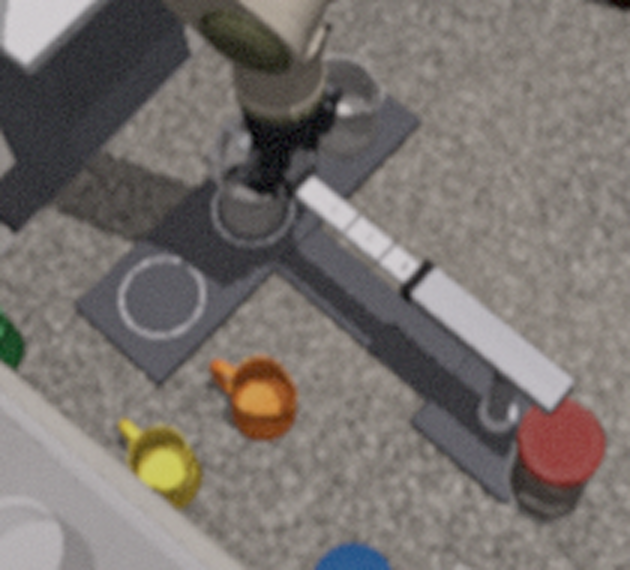

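View pics/scene8.png

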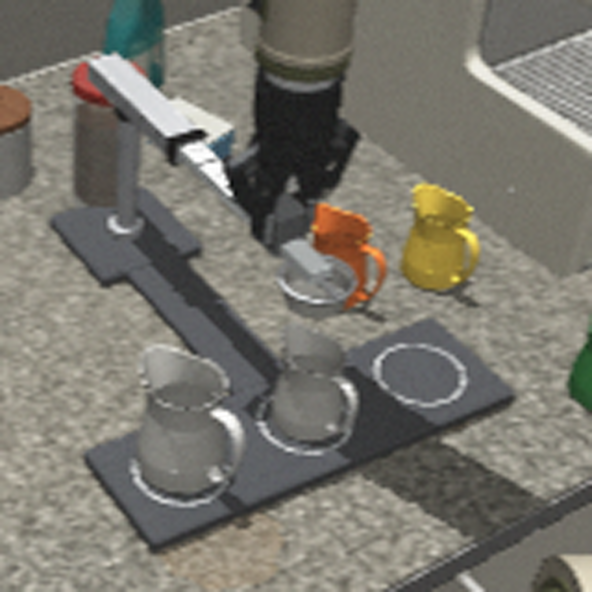

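View pics/wrist8.png

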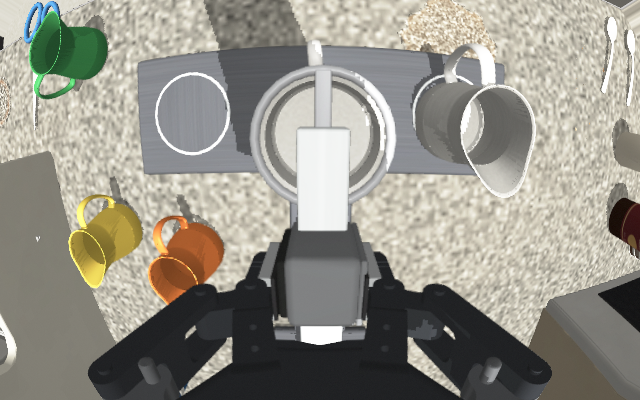

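Travel so far is about 120.5 mm. The side view shows lines on the bar between (300,190) and (425,280) in the crop. I'll read the scale along the bar.

```bash
cat > scale.py <<'E'
from h import *
import sys
from scipy.signal import find_peaks
f=sys.argv[1];out=sys.argv[2]
m=camera_model('side');p=cv2.imread(f);g=cv2.cvtColor(p,cv2.COLOR_BGR2GRAY).astype(np.float32)
th=-.062;h=np.array([.682,-.1535]);ux=np.array([np.cos(th),np.sin(th)]);uy=np.array([-ux[1],ux[0]])
s=np.arange(-.14,.10,.0005)
t=np.arange(-.025,.0251,.001)
P=np.array([[np.r_[h+ux*a+uy*b,.200] for a in s] for b in t]);q=w2p(m,P.reshape(-1,3)).astype(np.float32).reshape(len(t),len(s),2)
I=cv2.remap(g,q[...,0],q[...,1],cv2.INTER_CUBIC)
V=cv2.resize(I,(800,200));
for k in range(0,240,20): cv2.putText(V,str(k-140),(int(k/240*800),12),0,.35,255);cv2.line(V,(int(k/240*800),14),(int(k/240*800),20),255)
cv2.imwrite(out,V)
E
python3 scale.py pics/side8f.png pics/rect8.png
```

```text
[ WARN:0@1.907] global loadsave.cpp:1063 imwrite_ Unsupported depth image for selected encoder is fallbacked to CV_8U.
```

View pics/rect8.png

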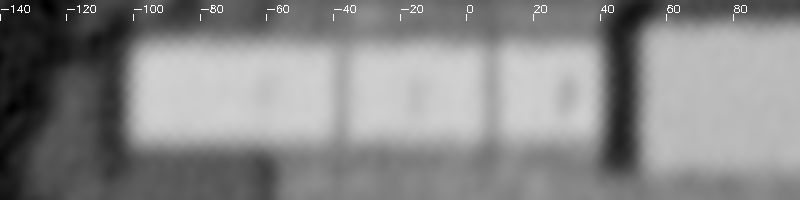

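Long lines sit at -38 and +7.3 mm (45.3 mm apart), so the third is at about 52.5 mm, with the dark mouth edge at about 40.6–41.8 mm. The scale says 11–12 mm to go and the arm's travel says 14. I'll move 12 mm and re-read.

Request:
{"fn": "step_arm", "kwargs": {
  "commands": [
    {"jaw": 30,"dx": 6,"dy": 0,"dz": 0,"yaw": 0},
    {"jaw": 30,"dx": 6,"dy": 0,"dz": 0,"yaw": 0},
    {"jaw": 30,"dx": 0,"dy": 0,"dz": 0,"yaw": 0},
    {"jaw": 30,"dx": 0,"dy": 0,"dz": 0,"yaw": 0}
  ]
}}

```text
time: 13.15
ee_pos: [0.5518, -0.1472, 0.2013]
ee_rot: [[-0.998, 0.059, -0.002], [0.059, 0.998, 0.001], [0.002, 0.001, -1.0]]
force: [-1.9, 5.6, 1.0]
grip_width: 0.0363
```

```bash
python3 - <<'E'
from h import *
o=get_obs();print(o['time'],o['ee_pos'],o['force'],o['grip_width'])
for n in ('side','scene'):
    p,d=camera(n);cv2.imwrite(f'pics/{n}9f.png',p[:,:,::-1])
    b=(385,300) if n=='side' else (360,150)
    b=(285,235,345,290) if n=='side' else (335,125,385,165)
    c=p[b[1]:b[3],b[0]:b[2]];s=600/c.shape[1]
    cv2.imwrite(f'pics/{n}9.png',cv2.resize(c,None,fx=s,fy=s,interpolation=cv2.INTER_CUBIC)[:,:,::-1])
E
python3 scale.py pics/side9f.png pics/rect9.png 2>/dev/null
```

```text
13.15 [ 0.55182972 -0.14720853  0.20125464] [-1.94944303  5.64142074  1.03344011] 0.03630817531707497
```

View pics/rect9.png

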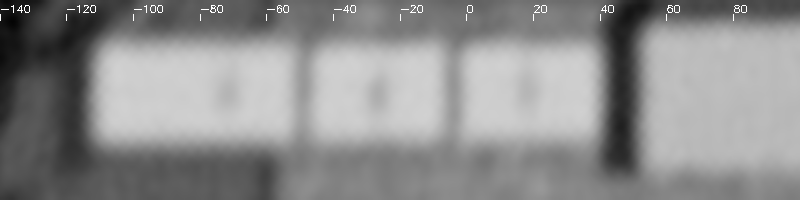

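View pics/side9.png

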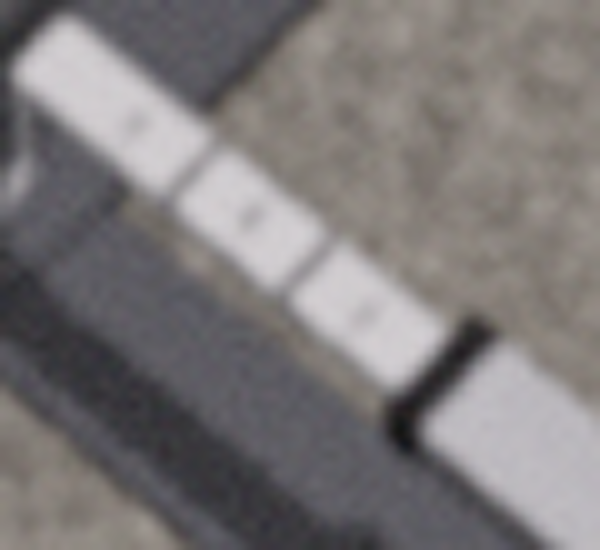

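View pics/scene9.png

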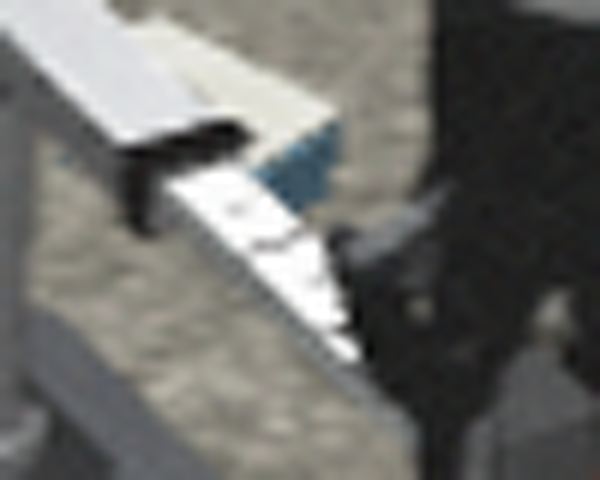

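In the side view the third line (about 40.5 mm) now coincides with the mouth edge (40.6 as seen, about 41.8 after height correction). I'll cross-check from the scene camera, which sees the bar enter the mouth from the front.

```bash
sed "s/camera_model('side')/camera_model('scene')/" scale.py > scale2.py; python3 scale2.py pics/scene9f.png pics/rect9s.png 2>/dev/null; python3 scale2.py pics/scene8f.png pics/rect8s.png 2>/dev/null; python3 -c "
import cv2,numpy as np;cv2.imwrite('pics/rs.png',np.vstack([cv2.imread('pics/rect8s.png'),cv2.imread('pics/rect9s.png')]))"
```

```text
(no output)
```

View pics/rs.png

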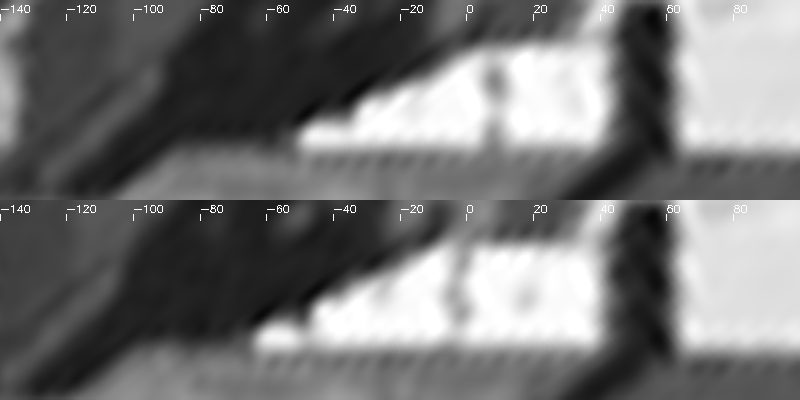

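The scene camera puts the third line at 42.4 mm and the mouth at 41.5–42.4 mm, so the mark is level. One last check of the state and the jug before handing in.

```bash
python3 - <<'E'
from h import *
o=get_obs();print(o['time'],o['ee_pos'].round(4),o['grip_width'],abs(o['qvel']).max(),o['force'].round(1))
m=camera_model('scene');p,d=camera('scene');C=cloud(m,d)
Q=C[(np.hypot(C[...,0]-.49,C[...,1]+.142)<.055)&(C[...,2]>.03)&(C[...,2]<.06)]
c=None
print('jug body pts',len(Q),fitc(Q) )
d0=np.load('scene4_d.npy');C0=cloud(m,d0);Q0=C0[(np.hypot(C0[...,0]-.49,C0[...,1]+.142)<.055)&(C0[...,2]>.03)&(C0[...,2]<.06)];print('before',len(Q0),fitc(Q0))
cv2.imwrite('pics/scene10.png',p[:,:,::-1])
E
```

```text
13.25 [ 0.5519 -0.1472  0.2013] 0.03620661591645222 0.001998709084163936 [-0.6  5.9  1.8]
jug body pts 147 (array([ 0.48753839, -0.14382921]), np.float64(0.03178111837404937))
before 152 (array([ 0.48796087, -0.14365981]), np.float64(0.03213952075403153))
```

View pics/scene10.png

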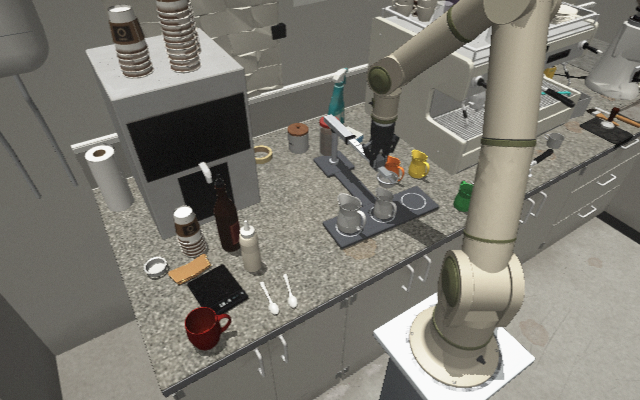

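The scene shows the jug standing on the middle ring at (384,207) with the basket above it, and the bottles, mug and large jug in their places. The jug has not shifted since release, and the arm is at rest.

```bash
python3 -c "
from cell import *
print(job_done())"
```

```text
the job is handed in; nothing more can be done
None
```

I slid the small jug from the right ring onto the middle ring and released it. I then gripped the drip arm's block with the button squeezed in, drew the arm out to the third long line, and handed in still holding it at about 13 s. `job_done()` gives no verdict, so I can't confirm a pass.

Last checks:
- **Jug:** it stands 2–5 mm from the ring centre, depending on which camera measured the jug and ring, against a 14 mm limit. A depth fit before and after drawing the arm shows it did not move.
- **Grip:** the jaws are at 36.2 mm with 40 N set. The block should measure 38.5 mm with the button fully in, so the button is in. I never measured its travel directly.
- **Arm and surroundings:** the arm is at rest. The bottles, mug and large jug look unmoved in the last scene picture, though I did not measure them.
- **Scale reading:** the scene camera puts the third line at the mouth to within about 1 mm. The side camera puts it 0–1 mm past.
- **Disagreement:** the robot's own travel since the grip gives about 132.5 mm, not 135 mm. I trusted the lines, and both readings fall inside the 128–142 mm window.

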